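# Clamp the long template board in the shoemaker's marking jig

### The job

Draw the jig's curved sprung arm back until it stays open by itself. Then lay the long template board (the one with the bar grip) flat on the jig, against the fixed fence and slid along it, gently, until it really touches the end stop, and only then flip the arm back so that it springs onto the board and holds it there. Do not push the board hard against fence or stop, and leave the other things on the bench where they are.

Things in the scene. Friction and masses are not known exactly. Their poses are not given: they have to be found in the camera images.
- jig: Marking jig fixed to the bench: square plywood bed 220 x 220 x 20 mm (top face at z = 20 mm), origin at the centre of its underside, z up. It carries a fence (+y side), an end stop (+x end) and the curved sprung arm. A seated board lies flat with its long side on the fence (board centre at jig y = +50 mm) and one end on the stop (centre 60 mm to -x of the stop's face).
- fence (a point): Point on the fixed fence's inner face, at jig x = 0, y = +80 mm, at bed height. The fence is an aluminium bar along the jig's x from -107 to +83 mm, 18 mm thick in y, 18 mm tall above the bed; the face looks to the jig's -y. Delicate: pushing the board on it with more than 20 N fails; 4 to 8 N is ample.
- stop_mid (a point): Mid-setting of the end stop's face (jig x = +60, y = +50 mm, bed height), NOT the face itself: the stop is adjustable, locked anew each time with its face up to 8 mm to either side in jig x; that is not measured, find it by touch. Dark steel block, 20 mm in x, 40 in y, 18 tall, brass screw up to 26 above the bed; face looks to -x. Pushing the board on it with over 20 N fails.
- clip (a joint): Angle (rad) of the curved arm, a 10 mm steel rod 3 to 13 mm above the bed. From above it opens counter-clockwise, to the jig's -y. 0 = closed, no board (its start); 0.15 = bearing on a seated board; 1.0 = fully open. Over-centre spring: below 0.55 it pushes closed (8 N at the knob at 0), above, open (7 N at 1.0) and stays so; it snaps over softly in 0.5 s.
- clip_knob (a point): Centre of the top of the upright black round knob (14 mm diameter, standing from 6 to 52 mm above the bed) at the free end of the curved arm; 118 mm from the hinge axis, it moves with the arm on a circle about it. The knob may be gripped from above or pushed sideways.
- clip_hinge (a point): The arm's upright hinge axis, at the bed's top face, at jig x = +90, y = -25 mm. Its boss is 18 mm across, 16 mm tall.
- board: The long template board, loose: wooden board 120 mm (its x) x 60 mm (its y) x 14 mm thick, with a lighter wooden bar grip on top at its centre, 50 mm long (x), 20 mm wide (y), from 14 to 46 mm above its underside. Origin at the centre of its underside. About 0.12 kg. Either end may go to the stop. It starts flat on the bench.
- short_board: Another template board, not wanted: 80 x 60 x 14 mm with a round knob 22 mm across, top 44 mm above its underside; origin at the centre of its underside. The two boards may lie in either of two places.
- last: Bystander: wooden shoe last, 215 x 60 mm, 83 mm tall; origin at the centre of its underside.
- glue_jar: Bystander: closed jar, 64 mm across, 85 mm tall; origin at the centre of its underside.
- polish_tin: Bystander: flat tin, 72 mm across, 32 mm tall; origin at the centre of its underside.
- hammer: Bystander: hammer lying at the left of the bench, handle along its x; origin under it on the bench.
- wedge: Bystander: dark wooden wedge block, 90 x 30 x 42 mm; origin at the centre of its underside.
- tack_tray: Bystander: open steel tray, 100 x 70 x 30 mm; origin at the centre of its underside.
There are look-alikes about, which are no part of the job. Leave any green or red look-alike of the board alone.

How it is judged:
By the outcome, as a careful person would: the job done as asked, in the order asked, and still so for the second after the job is handed in, with the robot touching nothing.
It also fails if it takes over 72 s, if anything falls off the work surface, if the arm or the gripper's body presses on something with over 40 N, if the wrist force passes 120 N, or if a joint passes its speed limit or range.

### The arm

A 6-joint arm with a two-finger parallel gripper is mounted at the origin on the work surface. World frame = base frame: x ahead of the robot, y to its left, z up, the work surface at z = 0. Lengths are in m, angles in degrees, forces in N, time in s.
With the tool pointing down it reaches from about 0.325 to 0.775 m from the base axis. Payload 5.5 kg.
Tool frame: the origin (TCP) lies at the centre of the arm's flange, where the gripper is bolted on; the fingertips stand 182 mm ahead of it and the grasp point (between the pads) lies 163 mm ahead of it; z points along the fingers, y is the line along which they close (so a half turn about z gives the same grasp; the last joint's range is limited). The gripper opens to 88 mm and grips with 3 to 60 N. Pads are 20 mm wide; open, the fingers measure 115 mm over their backs; the gripper's body (75 mm by 178 mm) begins 61 mm behind the grasp point.
Start: joints at [-75.728, 5.22, 70.514, -0, 104.267, -3.249], TCP at [0.181, -0.572, 0.405] pointing down, gripper open.
Joint ranges: [-164.24, 164.24], [-49.07, 125.15], [9.68, 141.18], [-86.29, 266.29], [3.28, 154.24], [-151.56, 151.56]. Speed limits (degrees/s): [147.25, 147.25, 172.46, 180, 180, 180].

### API

Orientations are given as [roll, pitch, yaw] about the fixed x, y, z axes, in that order (R = Rz(yaw) Ry(pitch) Rx(roll)).
In Python, from station import r gives the robot as it stands. The module is installed in compiled form; this text tells all that it offers. Calls block until the motion is done:
- r.reach(position, orientation): joint-space move of the TCP to a pose.
- r.servo_line(position, rotation=None, speed=0.15): straight line of the TCP; rotation=None keeps the orientation; speed is the mean speed in m/s.
- r.move_joints(angles): joint-space move.
- r.let_go() and r.grab(squeeze=None): open the fingers fully, or close them until they stop; squeeze is the grip in N (None keeps the last).
- r.wait(seconds).
- r.inverse_kinematics(position, orientation): joint angles nearest the present ones, or None.
- r.sense(): the state.
- r.snapshot(name): name is "scene" or "top" or "wrist"; returns a dict with "frame" (400x640x3 uint8, red, green, blue), "fx", "fy", "cx", "cy" (pixels), "R" (3x3) and "t" (3): a world point X has camera coordinates R X + t. Camera axes: x right, y down, z forward; pixel columns grow to the right and rows downward; lengths in m; the calibration is good to about 2 mm. The wrist camera is an equidistant fisheye: a pixel r from the principal point sees the ray r / f radians off the axis. A picture is of the moment at which its call begins. There is no depth.
A pose or a line that the arm cannot do raises r.IKError and nothing moves.
- r.hand_in(): hands the job in; it is judged then, once.
The state is a dict: "clock": time; "joints": joint angles; "joint_vel": joint speeds; "joint_torque": joint torques, N m; "tcp_pos": TCP position; "orientation": TCP orientation; "contact_force": force on the tool from outside, world axes, zero at the start; "torque": the same for the moment, N m; "opening": finger opening in m; "gripper_force": force on a finger pad.
Only numpy, scipy, OpenCV 4.12 (cv2) and the standard library are available. Lean on these libraries where they do the work, as an engineer would, in place of code of your own. Each camera call takes 0.05 s, during which the arm holds its last target. There are 200 camera calls.

## Working session

There is one attempt and no reset: what is moved stays moved. The work goes in short steps, each a Python script; the robot and the scene stay as the last script left them, time stands still between calls to the robot, and variables do not carry over. Pictures are saved under pics/ and viewed, at most 10 in all, crops included, and the job is handed in when it is done.

```bash
mkdir -p pics; cat > h.py <<'E'
import numpy as np, cv2, pickle
from station import r
def snap(n,f):
    s=r.snapshot(n); cv2.imwrite(f'pics/{f}.png',s['frame'][:,:,::-1]); pickle.dump(s,open(f'pics/{f}.pkl','wb')); return s
def load(f): return pickle.load(open(f'pics/{f}.pkl','rb'))
def pix2w(s,u,v,z,fish=False):
    x,y=(u-s['cx'])/s['fx'],(v-s['cy'])/s['fy']
    if fish:
        a=np.hypot(x,y); d=np.array([x/a*np.sin(a),y/a*np.sin(a),np.cos(a)]) if a>1e-9 else np.array([0,0,1.])
    else: d=np.array([x,y,1.])
    R=np.array(s['R']);t=np.array(s['t']); c=-R.T@t; d=R.T@d
    return c+d*(z-c[2])/d[2]
def w2pix(s,X,fish=False):
    c=np.array(s['R'])@np.array(X)+np.array(s['t'])
    if fish:
        q=np.hypot(c[0],c[1]);a=np.arctan2(q,c[2]);c=np.array([c[0]/q*a,c[1]/q*a,1])
    return np.array([s['fx']*c[0]/c[2]+s['cx'],s['fy']*c[1]/c[2]+s['cy']])
E
python3 - <<'E'
from h import *
s=snap('top','top1'); snap('scene','scene1')
print(s['fx'],s['fy'],s['R'],s['t']); print(r.sense())
E
```

```text
379.4997946395965 379.4997946395965 [[-0.01775398 -0.99977107  0.0119421 ]
 [-0.99679972  0.01676759 -0.0781612 ]
 [ 0.07794307 -0.01329155 -0.99686921]] [0.00437009 0.55346765 1.20354561]
{'clock': 0.1, 'joints': array([-7.57263015e+01,  5.26021002e+00,  7.05733240e+01,  1.73203736e-03,
        1.04267883e+02, -3.24756306e+00]), 'joint_vel': array([-0.02215185, -0.06559506, -0.14869911,  0.07096754,  0.02281446,
        0.02371001]), 'joint_torque': array([ 3.13472963e-03, -4.47858310e+01, -4.07568133e+01,  7.00731087e-02,
        2.84036854e-02, -1.05123274e-04]), 'tcp_pos': array([ 0.18066427, -0.57221536,  0.40362121]), 'orientation': array([-1.79898841e+02, -7.42194201e-03,  1.75216804e+01]), 'contact_force': array([ 0.20124162,  0.69896571, -1.3384179 ]), 'torque': array([0.00524481, 0.02296136, 0.03405793]), 'gripper_force': 0.0, 'opening': 0.08784002298611897}
```

View pics/top1.png

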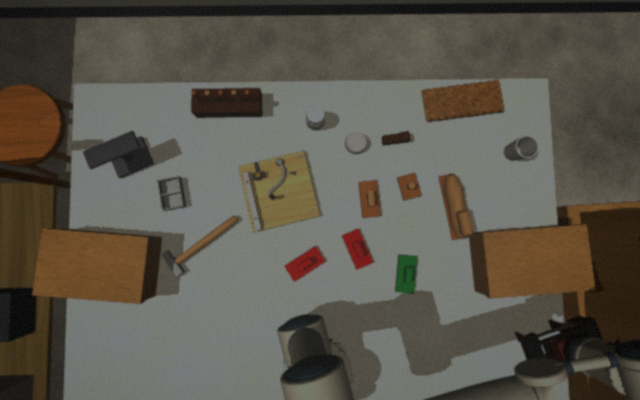

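View pics/scene1.png

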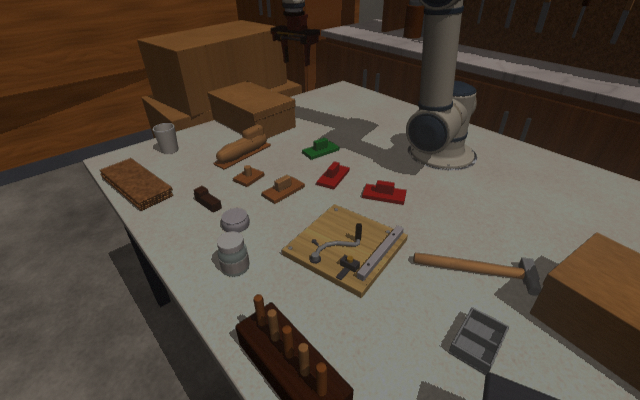

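The top view shows the jig at about (280,190), with its fence on the left (250,200) and its stop at the top left (258,172). Things that could be taken for the board:
- brown board with bar at (370,198)
- brown short board with round knob at (409,186)
- red look-alikes at (305,263) and (357,248)
- green look-alike at (406,273)

I choose (370,198) and will check it in a close crop.

```bash
python3 - <<'E'
from h import *
s=load('top1'); f=s['frame'][140:240,232:432,::-1]
f=cv2.resize(f,None,fx=4,fy=4,interpolation=cv2.INTER_CUBIC); cv2.imwrite('pics/crop1.png',cv2.convertScaleAbs(f,alpha=1.3))
E
```

```text
(no output)
```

View pics/crop1.png

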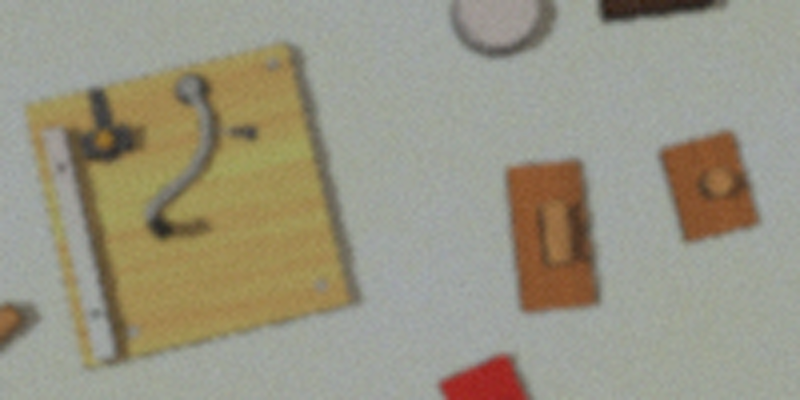

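The crop shows the brown board with its bar grip at crop (552,235) and the short board with its round knob at (715,185). It also shows the jig corners, hinge (190,90), knob (160,225) and stop (105,140).

```bash
python3 - <<'E'
from h import *
s=load('top1'); P=lambda u,v,z: pix2w(s,232+(u+.5)/4-.5,140+(v+.5)/4-.5,z)
np.set_printoptions(precision=4,suppress=True)
# order: (+,+),(+,-),(-,-),(-,+)
def fit(pts,z,hx,hy):
    W=np.array([P(u,v,z)[:2] for u,v in pts]); M=np.array([[hx,hy],[hx,-hy],[-hx,-hy],[-hx,hy]])
    c=W.mean(0);H=(W-c).T@M
    a=np.arctan2(H[1,0]-H[0,1],H[0,0]+H[1,1]);R=np.array([[np.cos(a),-np.sin(a)],[np.sin(a),np.cos(a)]])
    print(c,np.degrees(a),'resid',np.abs(W-c-M@R.T).max(), 'sides',np.linalg.norm(np.diff(W,axis=0),axis=1)); return c,R
c,R=fit([(28,103),(290,43),(356,300),(90,367)],.02,.11,.11)
for n,j in dict(hinge=(.09,-.025),stop=(.06,.05),fence=(0,.08)).items(): print(n,c+R@np.array(j))
print('hinge seen jig',R.T@(P(190,85,.036)[:2]-c))
print('knob seen jig base',R.T@(P(157,226,.03)[:2]-c), 'top guess',R.T@(P(165,229,.072)[:2]-c))
print('stop screw jig',R.T@(P(105,139,.046)[:2]-c),'fence inner', [R.T@(P(*p,.038)[:2]-c) for p in((70,128),(117,357))])
b,_=fit([(507,168),(580,160),(598,302),(522,311)],.014,.06,.03)
print('bar',P(559,233,.046))
E
```

```text
[0.5808 0.1124] 12.892930280805569 resid 0.002510950227592207 sides [0.2182 0.2163 0.2199]
hinge [0.6741 0.1081]
stop [0.6281 0.1746]
fence [0.5629 0.1904]
hinge seen jig [ 0.0904 -0.0221]
knob seen jig base [-0.0132  0.0304] top guess [-0.0214  0.0214]
stop screw jig [0.0624 0.053 ] fence inner [array([0.0791, 0.0789]), array([-0.1075,  0.0844])]
[ 0.5498 -0.1798] 5.076099605460835 resid 0.0019925301193786382 sides [0.0601 0.1167 0.0622]
bar [ 0.5489 -0.1806  0.046 ]
```

```bash
python3 - <<'E'
from h import *
r.reach([.57,.10,.36],[180,0,13]); s=r.sense(); print(s['joints'],s['tcp_pos'],s['orientation'],s['clock'],s['contact_force'])
s=snap('wrist','w1'); print(s['fx'],s['R'],s['t'])
cv2.imwrite('pics/w1b.png',cv2.convertScaleAbs(cv2.resize(s['frame'][:,:,::-1],(800,500),interpolation=cv2.INTER_CUBIC),alpha=1.3))
E
```

```text
[ 6.50945798e+00  1.67459144e+00  7.87115556e+01 -1.30238746e-02
  9.96109533e+01  8.35745721e+01] [0.57016138 0.09923989 0.36003125] [ 1.79986915e+02 -1.44463891e-03  1.29327113e+01] 2.8417 [-0.04657133  0.00580943 -0.24489329]
309.70691628693146 [[ 2.22079597e-01 -9.75028285e-01 -7.03610531e-04]
 [-9.40045049e-01 -2.14303015e-01  2.65310240e-01]
 [-2.58835774e-01 -5.82585656e-02 -9.64162840e-01]] [-0.02925554  0.53751413  0.49966984]
```

View pics/w1b.png

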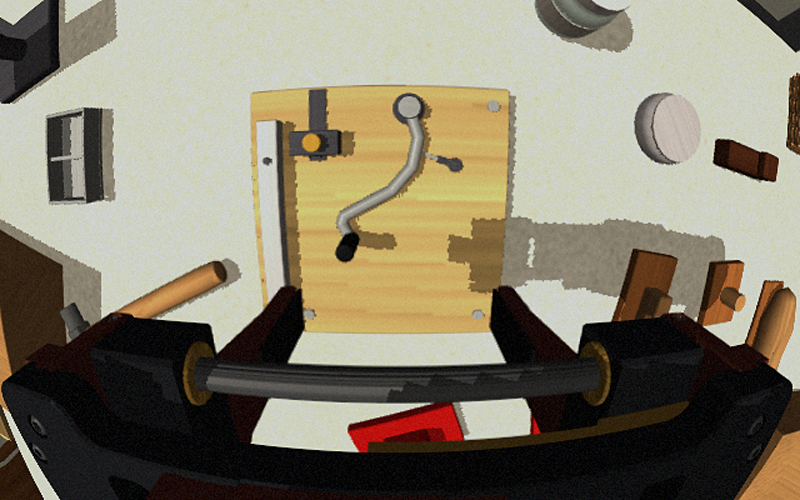

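The wrist view is clear. It shows the knob top at about (345,254), the hinge boss at (408,105), the stop block at (290-340,132-155) and the fence's inner top edge from (282,122) to (286,285).

```bash
python3 - <<'E'
from h import *
np.set_printoptions(precision=4,suppress=True)
s=load('w1'); P=lambda u,v,z: pix2w(s,(u+.5)/1.25-.5,(v+.5)/1.25-.5,z,True)[:2]
A=P(282,122,.038);B=P(286,285,.038);d=A-B;print('fence yaw',np.degrees(np.arctan2(d[1],d[0])),A,B)
tl,tr,br=P(251,92,.02),P(508,90,.02),P(519,332,.02)
print('bed',tl,tr,br,np.linalg.norm(tr-tl),np.linalg.norm(br-tr),[np.degrees(np.arctan2(*v[::-1])) for v in ((tr-tl)@np.array([[0,1],[-1,0]]).T,tr-br)], (tl+br)/2)
print('hinge',P(408,104,.036),'knob',P(345,254,.072), 'screw',P(312,143,.046))
print('stop face top edge',P(292,155,.038),P(340,155,.038))
# refined model
for yaw in (13,13.5,14):
  a=np.radians(yaw);R=np.array([[np.cos(a),-np.sin(a)],[np.sin(a),np.cos(a)]])
  print(yaw,[ (R.T@(p-(tl+br)/2)) for p in (A,B,P(408,104,.036),P(345,254,.072),P(312,143,.046),P(316,155,.038))])
# edge refine around knob: dark blob
E
```

```text
fence yaw 11.09228551889118 [0.6427 0.2088] [0.5097 0.1827]
bed [0.6642 0.2479] [0.7112 0.0368] [ 0.5028 -0.0357] 0.21625592169418026 0.22065232426399592 [np.float64(-167.4420341300982), np.float64(19.187337658071208)] [0.5835 0.1061]
hinge [0.6758 0.1148] knob [0.5587 0.1353] screw [0.6308 0.1794]
stop face top edge [0.6183 0.1953] [0.6256 0.1574]
13 [array([0.0808, 0.0868]), array([-0.0547,  0.0913]), array([ 0.0919, -0.0123]), array([-0.0176,  0.034 ]), array([0.0626, 0.0608]), array([0.0531, 0.0595])]
13.5 [array([0.0815, 0.0861]), array([-0.0539,  0.0917]), array([ 0.0918, -0.0131]), array([-0.0173,  0.0342]), array([0.0631, 0.0602]), array([0.0536, 0.0591])]
14 [array([0.0823, 0.0853]), array([-0.0531,  0.0922]), array([ 0.0917, -0.0139]), array([-0.017 ,  0.0343]), array([0.0637, 0.0597]), array([0.0542, 0.0586])]
```

```bash
cat >> h.py <<'E'
HG=np.array([.675,.113]); RAD=.1185; TH0=np.radians(170.1)
def knob(q,dr=0):
    th=TH0+q; return HG+(RAD+dr)*np.array([np.cos(th),np.sin(th)]), np.degrees(th)-180
def st(tag=''):
    s=r.sense(); print(tag,'t%.1f'%s['clock'],np.round(s['tcp_pos'],4),'F',np.round(s['contact_force'],2),'open %.4f gf %.1f'%(s['opening'],s['gripper_force'])); return s
E
python3 - <<'E'
from h import *
p,y=knob(0); r.reach([*p,.30],[180,0,y]); r.servo_line([*p,.225],speed=.08); st('down')
r.grab(25); st('grip')
for q in (.15,.3,.45,.6,.75,.9):
    p,y=knob(q); r.servo_line([*p,.225],[180,0,y],speed=.08); st(q)
E
```

```text
down t4.5 [0.5585 0.1334 0.2258] F [ 0.44 -0.25  1.1 ] open 0.0877 gf 0.0
grip t5.6 [0.5584 0.1347 0.225 ] F [ 2.26  6.98 -1.69] open 0.0133 gf 25.0
0.15 t6.0 [0.5565 0.1167 0.2249] F [ 1.24  6.17 -0.77] open 0.0136 gf 25.0
0.3 t6.4 [0.5574 0.0986 0.225 ] F [-0.69  5.45  0.33] open 0.0143 gf 25.0
0.45 t6.8 [0.561  0.0808 0.2249] F [-0.66  3.3  -1.11] open 0.0136 gf 25.0
0.6 t7.1 [0.5673 0.0639 0.225 ] F [ 2.39  0.04 -1.66] open 0.0137 gf 25.0
0.75 t7.5 [0.576  0.0482 0.225 ] F [ 4.13 -0.6  -2.06] open 0.0137 gf 25.0
0.9 t7.9 [0.5869 0.0341 0.225 ] F [ 6.07 -1.11 -3.12] open 0.0138 gf 25.0
```

```bash
python3 - <<'E'
from h import *
r.let_go(); st('rel'); p=r.sense()['tcp_pos']; r.servo_line([p[0],p[1],.36],speed=.2)
r.reach([.57,.06,.38],[180,0,13]); s=snap('wrist','w2')
r.reach([.55,-.18,.34],[180,0,5]); st(); s2=snap('wrist','w3')
f=np.hstack([s['frame'][40:280,180:440],s2['frame'][40:280,180:440]])[:,:,::-1]
cv2.imwrite('pics/w23.png',cv2.convertScaleAbs(cv2.resize(f,None,fx=1.5,fy=1.5,interpolation=cv2.INTER_CUBIC),alpha=1.3))
E
```

```text
rel t9.1 [0.5865 0.0342 0.225 ] F [-0.65  0.91 -0.18] open 0.0879 gf 0.0
 t11.5 [ 0.5502 -0.1793  0.3402] F [-0.14  1.91 -0.45] open 0.0879 gf 0.0
```

View pics/w23.png

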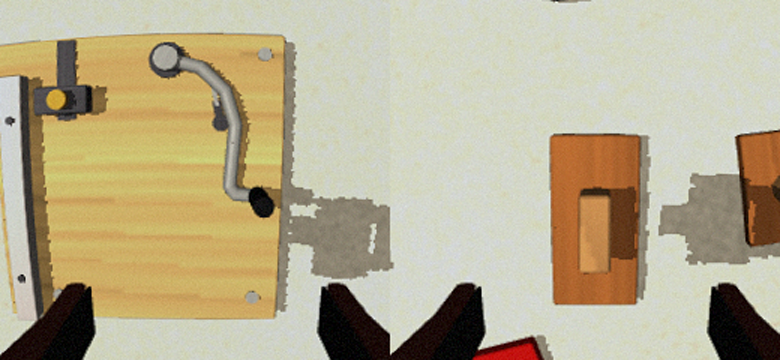

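The left half shows the arm open, with its knob at (262,202) on the right of the bed. The right half shows the board at (551-640,135-304) with its bar top at (580-610,195-272).

```bash
python3 - <<'E'
from h import *
np.set_printoptions(precision=4,suppress=True)
def mk(n,off):
    s=load(n); return lambda u,v,z: pix2w(s,180+(u-off+.5)/1.5-.5,40+(v+.5)/1.5-.5,z,True)[:2]
P=mk('w2',0);Q=mk('w3',390)
ang=lambda v:np.degrees(np.arctan2(v[1],v[0]))
A,B=P(26,77,.038),P(37,318,.038); tr,br=P(285,38,.02),P(276,318,.02)
print('fence',A,B,ang(A-B),np.linalg.norm(A-B),'bed right',tr,br,ang(tr-br),np.linalg.norm(tr-br))
y=np.radians(12.7);R=np.array([[np.cos(y),-np.sin(y)],[np.sin(y),np.cos(y)]])
print('centres: bed',(tr+br)/2-R@[0,-.11],'hinge',P(166,58,.036)-R@[.09,-.025],'fenceA',A-R@[.083,.08],'B',B-R@[-.107,.08],'stop(mid)',P(56,99,.046)-R@[.07,.05], 'face jig mid', P(63,116,.038)-R@[.06,.05])
c=[Q(*p,.014) for p in((551,135),(640,135),(637,304),(553,304))]
print('board',np.mean(c,0),ang(c[0]-c[3]),ang(c[1]-c[2]),np.linalg.norm(c[0]-c[3]),np.linalg.norm(c[0]-c[1]))
b=[Q(*p,.046) for p in((580,195),(610,195),(610,272),(580,272))]; print('bar',np.mean(b,0),ang(b[0]-b[3]),ang(b[1]-b[2]),np.linalg.norm(b[0]-b[3]),np.linalg.norm(b[0]-b[1]))
E
```

```text
fence [0.6431 0.2088] [0.4623 0.1732] 11.139321109767344 0.18432076515408374 bed right [0.7099 0.0348] [ 0.4996 -0.0134] 12.903909724993875 0.21581304770357762
centres: bed [0.5806 0.118 ] hinge [0.5802 0.1172] fenceA [0.5798 0.1125] B [0.5843 0.1187] stop(mid) [0.5741 0.1159] face jig mid [0.5727 0.1132]
board [ 0.5516 -0.1779] 4.3263380073276965 5.206620556906022 0.1186178668883265 0.058203355999309696
bar [ 0.552  -0.1778] 4.451077052307133 5.3960423567652525 0.04846560449906802 0.01788262487999469
```

```bash
cat >> h.py <<'E'
JC=np.array([.5805,.117]); JY=12.6
_a=np.radians(JY); JR=np.array([[np.cos(_a),-np.sin(_a)],[np.sin(_a),np.cos(_a)]])
def force(n=6):
    F=[]
    for _ in range(n): r.wait(.02); F.append(r.sense()['contact_force'])
    F=np.mean(F,0); return np.array([*(JR.T@F[:2]),F[2]])   # jig axes
def jigpos(): p=r.sense()['tcp_pos']; return np.array([*(JR.T@(p[:2]-JC)),p[2]])
def jline(j,z,speed=.05): r.servo_line([*(JC+JR@np.array(j)),z],[180,0,JY],speed=speed)
E
python3 - <<'E'
from h import *
np.set_printoptions(precision=4,suppress=True)
r.reach([.5518,-.178,.25],[180,0,4.9]); r.servo_line([.5518,-.178,.205],speed=.06); st('at')
r.grab(30); st('grip'); r.servo_line([.5518,-.178,.30],speed=.15); st('lift')
j=JC+JR@np.array([-.03,.043]); r.reach([*j,.30],[180,0,JY]); jline([-.03,.043],.229,.12)
b=force(10); print('base',b,jigpos())
z=.229
while z>.222:
    z-=.0005; jline([-.03,.043],z,.02); d=force(4)-b
    if d[2]>2.5: break
print('contact z',z,d,jigpos()); st()
s=snap('wrist','w4')
f=s['frame'][40:280,120:520,::-1]; cv2.imwrite('pics/w4b.png',cv2.convertScaleAbs(cv2.resize(f,None,fx=2,fy=2,interpolation=cv2.INTER_CUBIC),alpha=1.3))
E
```

```text
at t12.9 [ 0.5519 -0.1781  0.2054] F [ 0.36 -0.74 -0.45] open 0.0881 gf 0.0
grip t14.0 [ 0.5518 -0.178   0.205 ] F [ 0.36  0.38 -0.5 ] open 0.0199 gf 30.0
lift t14.7 [ 0.5516 -0.1779  0.2987] F [-0.48 -0.5  -1.33] open 0.0202 gf 30.0
base [-0.0128 -0.0417 -1.2241] [-0.0296  0.043   0.2303]
contact z 0.2245 [-2.1562  0.2078  4.6268] [-0.03   0.043  0.225]
 t19.8 [0.5418 0.1524 0.225 ] F [-2.38  0.22  3.91] open 0.0196 gf 30.0
```

View pics/w4b.png

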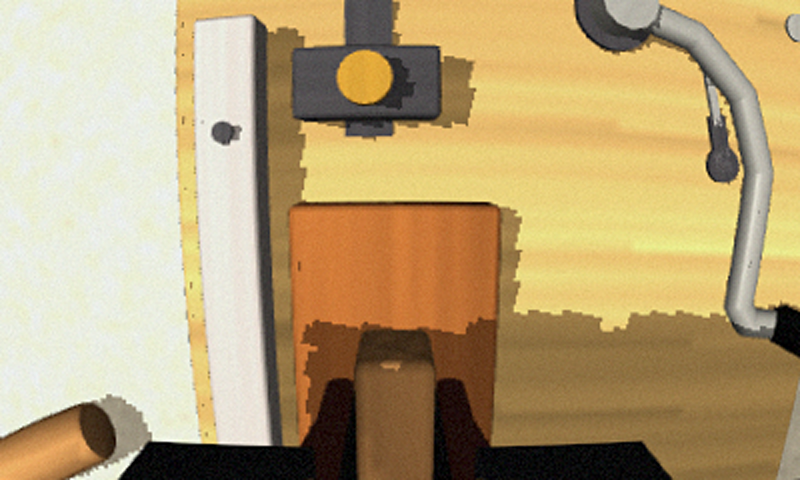

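The board lies on the bed, parallel to the fence with a gap of a few mm, and the stop is about 25 mm ahead. Next I slide it to the fence gently.

```bash
python3 - <<'E'
from h import *
np.set_printoptions(precision=4,suppress=True)
Z=.2247; y=.046; jline([-.03,y],Z,.02); f0=force(8); print('slide',f0)
while y<.058:
    y+=.0004; jline([-.03,y],Z,.01); f=force(3)
    if f[1]<f0[1]-1: print(round(y,4),f)
    if f[1]<f0[1]-4: break
print(y,f,jigpos(),r.sense()['torque']); st()
E
```

```text
slide [ 0.4821 -1.0857  2.6031]
0.0464 [ 1.7795 -2.5414  3.2405]
0.0468 [ 1.7805 -3.3889  3.9545]
0.0472 [ 1.1588 -4.4701  5.5115]
0.0476 [ 0.5342 -3.9906  5.1534]
0.048 [ 0.575  -3.9926  5.5733]
0.0484 [ 0.311  -4.7302  5.2237]
0.0488 [ 0.4625 -4.1351  5.6036]
0.0492 [ 0.3489 -4.593   5.6626]
0.0496 [ 0.2932 -4.3205  5.5812]
0.05 [ 0.4793 -4.5365  5.6613]
0.0504 [-0.28   -4.3158  6.406 ]
0.0508 [ 0.2197 -5.3223  5.4658]
0.05079999999999997 [ 0.2197 -5.3223  5.4658] [-0.03    0.0505  0.2249] [-0.7984 -0.2339  0.0253]
 t23.8 [0.5402 0.1597 0.2249] F [ 1.41 -5.19  5.53] open 0.0195 gf 30.0
```

```bash
python3 - <<'E'
from h import *
np.set_printoptions(precision=4,suppress=True)
Z=.2252; y=.0498; jline([-.03,y],Z,.02); y=.0504; jline([-.03,y],Z,.02);print('slide',force(4))
while y<.058:
    y+=.0005; jline([-.03,y],Z,.01); f=force(3); print(round(y,4),f)
    if f[1]<-5.5: break
print(jigpos(),r.sense()['torque']); st()
s=snap('wrist','w5')
f=s['frame'][40:280,120:520,::-1]; cv2.imwrite('pics/w5b.png',cv2.convertScaleAbs(cv2.resize(f,None,fx=2,fy=2,interpolation=cv2.INTER_CUBIC),alpha=1.3))
E
```

```text
slide [ 0.9447 -3.5524  2.447 ]
0.0509 [ 0.7096 -5.0823  2.2801]
0.0514 [ 0.539  -6.0588  1.7005]
[-0.03    0.0508  0.225 ] [-1.0568 -0.442   0.2007]
 t25.0 [0.5401 0.16   0.225 ] F [ 1.85 -5.47  1.16] open 0.0199 gf 30.0
```

View pics/w5b.png

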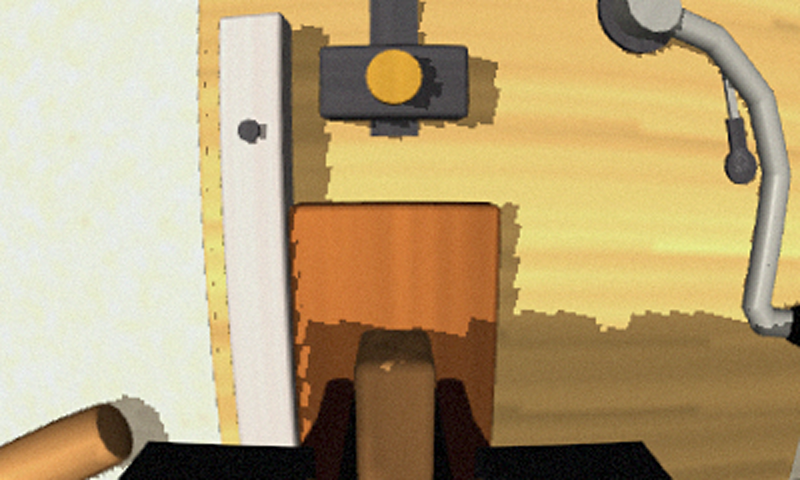

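The board is now against the fence: there is no gap and the force is about 5 N. Next I slide it along to the stop.

```bash
python3 - <<'E'
from h import *
np.set_printoptions(precision=4,suppress=True)
Z=.2252; y=.0512; x=-.03; base=[]
while x<.005:
    x+=.002 if x<-.018 else .0005
    jline([x,y],Z,.015); f=force(3); print(round(x,4),round(y,4),f)
    if f[1]<-7: y-=.0003
    elif f[1]>-3.5: y+=.0002
    if len(base)>2 and f[0]<np.mean(base[-4:])-3.5: break
    if f[0]<-9: break
    if not(base and f[0]<np.mean(base[-4:])-1.2): base.append(f[0])
print(jigpos(),r.sense()['torque']); st()
E
```

```text
-0.028 0.0512 [-7.0696 -6.7707  6.505 ]
-0.026 0.0512 [-8.6449 -5.9649  8.5114]
-0.024 0.0512 [-8.7544 -6.1928  7.7648]
-0.022 0.0512 [-8.347  -5.8296  8.0368]
-0.02 0.0512 [-8.5703 -6.105   8.0068]
-0.018 0.0512 [-8.4269 -6.1285  7.9688]
-0.0175 0.0512 [-9.5459 -6.0415  8.2476]
[-0.0188  0.0507  0.2251] [-1.2876  1.0711  0.2008]
 t27.4 [0.5511 0.1624 0.2251] F [-8.13 -7.62  8.03] open 0.0198 gf 30.0
```

```bash
python3 - <<'E'
from h import *
np.set_printoptions(precision=4,suppress=True)
Z=.2258; y=.0512; x=-.0175; base=[]
jline([x,y],Z,.02)
while x<.008:
    x+=.0005
    jline([x,y],Z,.01); f=force(3); print(round(x,4),round(y,4),f)
    if f[1]<-7.5: y-=.0003
    elif f[1]>-3: y+=.0002
    if f[2]>6.5 and Z<.2263: Z+=.0002
    if len(base)>3 and f[0]<np.median(base[-6:])-3.5: break
    if f[0]<-13: break
    base.append(f[0])
print(Z,jigpos(),r.sense()['torque']); st()
E
```

```text
-0.017 0.0512 [-8.2523 -5.5196  6.1288]
-0.0165 0.0512 [-8.352  -5.6277  5.8335]
-0.016 0.0512 [-8.0644 -5.7276  6.1733]
-0.0155 0.0512 [-8.6278 -6.14    5.9431]
-0.015 0.0512 [-7.8304 -5.6685  5.7204]
-0.0145 0.0512 [-8.1741 -6.1222  5.3896]
-0.014 0.0512 [-7.9562 -6.3896  5.997 ]
-0.0135 0.0512 [-7.889  -6.1017  6.1764]
-0.013 0.0512 [-7.9781 -5.9155  5.6728]
-0.0125 0.0512 [-8.2494 -5.8076  6.163 ]
-0.012 0.0512 [-8.2907 -5.8358  5.5972]
-0.0115 0.0512 [-7.8581 -6.3109  5.8149]
-0.011 0.0512 [-7.8679 -5.3591  5.7018]
-0.0105 0.0512 [-8.3581 -5.5981  6.1974]
-0.01 0.0512 [-8.5095 -5.7714  6.024 ]
-0.0095 0.0512 [-8.0925 -5.6309  5.4482]
-0.009 0.0512 [-8.3069 -5.9108  6.0108]
-0.0085 0.0512 [-7.7399 -6.0069  6.3426]
-0.008 0.0512 [-8.0067 -6.0637  5.3357]
-0.0075 0.0512 [-8.0429 -6.31    5.8788]
-0.007 0.0512 [-8.0812 -5.6253  5.8016]
-0.0065 0.0512 [-8.1188 -5.8996  5.5825]
-0.006 0.0512 [-7.7758 -6.0666  5.8994]
-0.0055 0.0512 [-8.4036 -5.5033  5.7175]
-0.005 0.0512 [-7.7527 -5.6274  6.1242]
-0.0045 0.0512 [-7.753  -5.6912  5.8194]
-0.004 0.0512 [-7.5377 -6.4106  5.8806]
-0.0035 0.0512 [-9.7047 -6.1996  6.837 ]
-0.003 0.0512 [-10.8776  -5.4377   6.6714]
-0.0025 0.0512 [-12.5484  -5.9035   7.2064]
0.22640000000000002 [-0.0044  0.0508  0.2252] [-1.4271  1.5643  0.1966]
 t36.6 [0.5651 0.1656 0.2252] F [-10.76  -8.99   7.12] open 0.0199 gf 30.0
```

The force rises clearly at the stop, about 4.5 N above the sliding friction. I release the board, lift off and check.

```bash
python3 - <<'E'
from h import *
np.set_printoptions(precision=4,suppress=True)
r.let_go(); st('open'); p=r.sense()['tcp_pos']; r.servo_line([p[0],p[1],.30],speed=.15)
j=JC+JR@np.array([-.02,.03]); r.reach([*j,.32],[180,0,JY]); st()
s=snap('wrist','w6')
f=s['frame'][40:280,160:480,::-1]; cv2.imwrite('pics/w6b.png',cv2.convertScaleAbs(cv2.resize(f,None,fx=2.5,fy=2.5,interpolation=cv2.INTER_CUBIC),alpha=1.3))
E
```

```text
open t37.7 [0.5669 0.1664 0.2262] F [ 0.83 -0.53  0.75] open 0.0873 gf 0.0
 t38.6 [0.5543 0.1414 0.3195] F [ 0.91 -0.6   0.45] open 0.0878 gf 0.0
```

View pics/w6b.png

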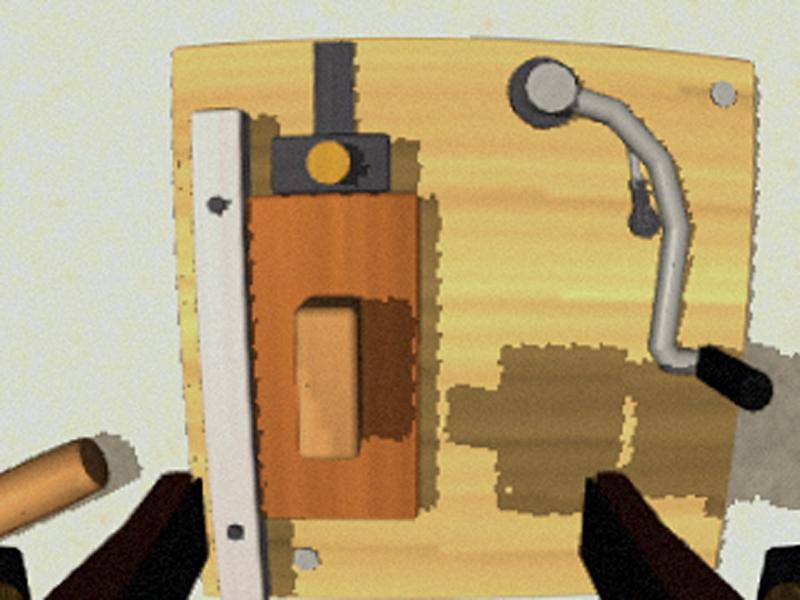

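The board is seated: it touches the fence at (255,300) and the stop's face at (330,194), and the arm is open with its knob at (750,388). Next I push the knob back with closed fingers past the over-centre point.

```bash
python3 - <<'E'
from h import *
np.set_printoptions(precision=4,suppress=True)
def pushp(q,off):
    p,y=knob(q); th=TH0+q; return p+off*np.array([-np.sin(th),np.cos(th)]),y
r.grab(10)
p,y=pushp(1.0,.045); p0=p
r.reach([*p,.31],[180,0,y]); r.servo_line([*p,.225],speed=.1); st('down')
for q in (1.0,.9,.8,.7,.6,.55,.5,.45,.42):
    p,y=pushp(q,.0205); r.servo_line([*p,.225],[180,0,y],speed=.06); st(q)
r.wait(.6); st('flip')
p,y=pushp(.75,.03); r.servo_line([*p,.225],[180,0,y],speed=.1); r.servo_line([*p,.32],speed=.15)
j=JC+JR@np.array([-.03,.02]); r.reach([*j,.34],[180,0,JY]); st()
s=snap('wrist','w7')
f=s['frame'][40:280,160:480,::-1]; cv2.imwrite('pics/w7b.png',cv2.convertScaleAbs(cv2.resize(f,None,fx=2.5,fy=2.5,interpolation=cv2.INTER_CUBIC),alpha=1.3))
E
```

```text
down t41.9 [ 0.6282 -0.0047  0.226 ] F [ 0.16 -0.05  0.19] open 0.0003 gf 0.0
1.0 t42.4 [0.6097 0.0122 0.2252] F [-0.6   0.14 -0.16] open 0.0002 gf 0.0
0.9 t42.8 [0.6008 0.018  0.2252] F [ 6.34 -3.45 -2.48] open 0.0007 gf 3.2
0.8 t43.1 [0.5917 0.0259 0.2252] F [ 4.31 -5.14 -1.6 ] open 0.0004 gf 2.7
0.7 t43.5 [0.5832 0.0351 0.2251] F [ 2.12 -3.5  -0.85] open 0.0001 gf 2.1
0.6 t43.8 [0.5756 0.0452 0.225 ] F [ 0.05 -2.25  0.13] open 0.0008 gf 1.2
0.55 t44.1 [0.5724 0.0504 0.225 ] F [-0.14 -0.45 -0.11] open 0.0002 gf 0.6
0.5 t44.3 [0.5694 0.0558 0.225 ] F [ 0.4  -0.25  0.07] open 0.0005 gf 0.0
0.45 t44.6 [0.5667 0.061  0.225 ] F [-1.22 -0.37 -0.5 ] open 0.0005 gf 0.0
0.42 t44.8 [0.5652 0.0641 0.225 ] F [0.   0.21 0.31] open 0.0005 gf 0.0
flip t45.4 [0.5651 0.0641 0.225 ] F [0.35 0.31 0.88] open 0.0005 gf 0.0
 t47.4 [0.5468 0.1299 0.3387] F [ 0.97 -0.51  0.79] open 0.0004 gf 0.0
```

View pics/w7b.png

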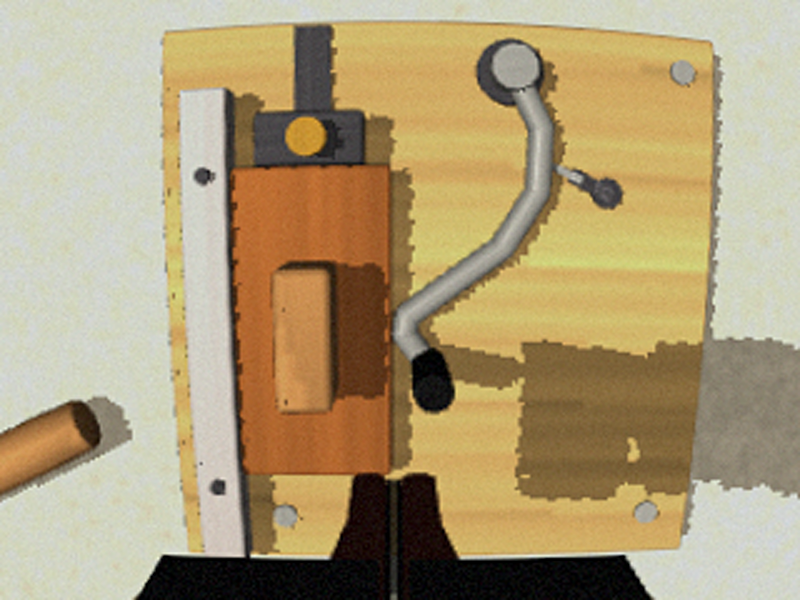

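The arm's bend bears on the board's edge at (393,325), and the board sits against fence and stop. I check the stop gap numerically before handing in.

```bash
python3 - <<'E'
from h import *
for n in('w6','w7'):
    s=load(n); P=lambda u,v,z:JR.T@(pix2w(s,160+(u+.5)/2.5-.5,40+(v+.5)/2.5-.5,z,True)[:2]-JC)
    pts={'w6':((330,192),(330,197),(340,518)),'w7':((310,163),(310,168),(315,473))}[n]
    print(n,P(*pts[0],.038),P(*pts[1],.034),P(*pts[2],.034))
    g=s['frame'][:,:,0].astype(int); u=160+int((pts[0][0])/2.5); v=40+int(pts[0][1]/2.5); print(g[v-6:v+7,u-6:u+8].mean(1).astype(int))
E
```

```text
w6 [0.05346656 0.05108722] [0.05176688 0.05143367] [-0.06514211  0.05025862]
[135 126 110  63  54  51  34  67 118 141 146 144 144]
w7 [0.05376501 0.05021718] [0.0520811  0.05065619] [-0.06483977  0.05112264]
[122 114  90  51  53  47  26  75 123 140 142 141 141]
```

The touch data shows a clear force rise at the stop. The apparent gap of about 1.7 mm in the image matches the board's dark bevelled rim, because the visible length reads only 117 of 120 mm. Handing in.

```bash
python3 -c "
from h import *
print(r.hand_in()); st()"
```

```text
the job is handed in; nothing more can be done
None
the job is handed in; nothing more can be done
```

I handed the job in at about 47 s: the arm was drawn open and stayed, the board was slid along the fence until it touched the stop (about 6 N and 5 N), and the arm was flipped back onto it. I confirmed the stop contact by force before release; afterwards I could only check it by image, which is good to about 1–2 mm.

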